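# Set the gassing time with the inner knob of a concentric pair

## Task

Two core-gassing controllers stand on the bench, one with a red knob and one with a blue knob. On the controller with the red knob, turn the red inner knob clockwise until its white pointer line points at the yellow tab on the rim of its dial, then let go. Do not move the black outer ring beneath the knob, which sets the gas pressure, nor the yellow tab.

Things in the scene. Friction and masses are not known exactly. Their poses are not given: they have to be found in the camera images.
- red_knob_grip (a point): Red inner knob: an upright bar 46 mm long, 16 mm thick, 64 to 106 mm above the bench, on a red skirt 42 mm across. The point is on its vertical turning axis, 92 mm above the bench. Its axes turn with the knob: x along the bar, to the end with the white pointer line; y across the thickness; z up. Fingers gripping the flat sides must stay above the black ring below, 74 mm across, top at 59 mm.
- red_knob (a joint): Angle of the red inner knob, rad; grows clockwise seen from above; stops at -0.3 and 3.5. Light even friction (0.06 N m), no spring: it stays where it is left. The grey housing (140 x 140 x 40 mm) is fixed to the bench; its white dial plate is 124 mm across, top at 43 mm. A like controller with a blue knob stands beside it.
- red_tab_mark (a point): Yellow tab, 16 x 6 x 4 mm, on the rim of the red-knobbed controller's dial: point on its upper face, 58 mm from the knob's axis, 48 mm above the bench. The direction from the knob's axis to it, seen from above, is where the pointer must point; at the start 0.45 to 1.4 rad clockwise of the pointer. It could be pushed round the dial, but must stay.
- red_ring_index (a point): White index line of the black outer ring (fluted, 74 mm across, 43 to 59 mm above the bench) under the red knob: point on the ring's top edge, 34 mm from the knob's axis. The ring turns about the same axis, independently of the knob (friction 0.05 N m); it must not be turned.

How it is judged:
At the end, for the whole second after the job is handed in: The red knob is at rest with its pointer line within 12 degrees of the yellow tab; the black outer ring is within 10 degrees (6 mm at its index line) and the yellow tab within 8 mm of where they were at the start (y of red_tab_mark in the frame of red_knob_grip between -0.0125 and 0.0125 m and x of red_tab_mark in the frame of red_knob_grip above 0.03 m and velocity of joint red_knob between -0.05 and 0.05 rad/s and distance of red_ring_index from where it was at the start of the episode below 0.006 m and distance of red_tab_mark from where it was at the start of the episode below 0.008 m); the robot touches nothing.
It fails at once if the black outer ring under the red knob is turned by more than 10 degrees (6 mm at its index line) (distance of red_ring_index from where it was at the start of the episode above 0.006 m).
It fails at once if the yellow tab is pushed by more than 8 mm (distance of red_tab_mark from where it was at the start of the episode above 0.008 m).
It also fails if it takes over 32 s, if anything falls off the work surface, if the arm or the gripper's body presses on something with over 40 N, if the wrist force passes 120 N, or if a joint passes its speed limit or range.

## Robot

A 7-joint arm with a two-finger parallel gripper is mounted at the origin on a cart in front of the work surface, level with it; the furniture and walls round the work are solid. World frame = base frame: x ahead of the robot, y to its left, z up, the work surface at z = 0. Lengths are in m, angles in rad, forces in N, time in s.
With the tool pointing down it reaches from about 0.4 to 0.85 m from the base axis. Payload 4.5 kg.
Tool frame: the origin (TCP) lies midway between the tips of the shut fingers; the grasp point (between the pads) lies 19 mm behind it; z points along the fingers, y is the direction in which the jaws open and shut (so a half turn about z gives the same grasp; the last joint's range is limited). The gripper opens to 88 mm and grips with 3 to 60 N. Pads are 18 mm wide; open, the fingers measure 123 mm over their backs; the gripper's body (75 mm by 187 mm) begins 45 mm behind the grasp point.
Start: joints at [1.366, 0.689, -0.195, 1.565, 0.157, 0.902, -0.215], TCP at [0.148, -0.607, 0.239] pointing down, gripper open.
Joint ranges: [-3.01, 3.01], [-0.46, 2.08], [-1.47, 1.51], [0.13, 2.56], [-1, 4.14], [0.04, 2.09], [-2.66, 2.66]. Speed limits (rad/s): [2.57, 2.57, 3.14, 3.14, 3.14, 3.14, 3.14].

## Interface

Orientations are given as a unit quaternion [x, y, z, w].
In Python, from plant import r gives the robot as it stands. The module is installed in compiled form; this text tells all that it offers.
- The arm moves only by the shell command python3 -m jog 'ROWS' [FORCE]. ROWS is JSON, a list of rows, each an object with "translation": the shift along the tool's x, y, z in units of 40 mm (1.0 is 40 mm), a list of three; "twist": the turn about the tool's z in units of 6 degrees (1.0 is 6 degrees); "claw": the opening in per cent of the stroke, from 0 (shut) to 100 (fully open). A call has 1 to 20 rows; each row shifts and turns the commanded pose from where the row before left it, along the tool's axes as they then stand; what a row does not reach is not made up. A row lasts 1/12 s, in which the tool goes at most 41.7 mm and 7.16 degrees, less where a joint would pass 70% of its speed; a pose out of reach is approached as far as the arm can. A call is refused whole if a number of a shift passes 1 or a number of a turn 1, either way. A call with a gripper value outside its range is refused whole. The fingers move at their own pace and stop on an object; FORCE is the grip in N (left out, the last holds). Time passes only in rows, so rows that do not move let the fingers close. It gives the time, the measured TCP pose, the force and the opening at its end, in the units of the state.
- r.get_state(): the state, without advancing time (a new reading comes with each control period).
- r.snapshot(name): name is "scene" or "top" or "wrist"; returns a dict with "img" (384x512x3 uint8, red, green, blue), "fx", "fy", "cx", "cy" (pixels), "origin" and "rotation" of the camera in the world; the wrist camera has in their place "T_tool_cam" (4x4, takes a point from camera to tool coordinates, whose origin is the TCP and whose axes are the flange's). Camera axes: x right, y up, looking along -z (the intrinsics and any distortion apply to the point x, -y, -z); pixel columns grow to the right and rows downward; lengths in m; the calibration is good to about 2 mm. A picture is of the moment at which its call begins: read the wrist's pose just before it. There is no depth.
- r.finish_job(): hands the job in, once; it reports no verdict.
Trained networks look in the newest picture that a camera, given by its name, has taken for a name from the list of things; names that differ only in an ending like _2 or _b are one class to them, and where a whole thing is asked for, a point or a joint stands for the part that bears it (a point fixed in the world has none). Each returns a list of dicts, best first, with "confidence" (0 to 1); they miss things now and then, are a little off and sometimes report something else, mostly with a low value. They report only what shows in the picture. A call takes as long as a camera call.
- r.spot_in(label, camera): "rect" ([left, top, right, bottom] in pixels, round what is visible of it).
- r.spot_point(label, camera): "location" ([row, column] in pixels: a listed point, or the origin of a listed thing).
The state is a dict: "clock": time; "q": joint angles; "qd": joint speeds; "joint_torque": joint torques, N m; "tool_pos": TCP position; "eef_rot": TCP orientation; "contact_force": force on the tool from outside, world axes, zero at the start; "moment": the same for the moment, N m; "opening": opening from 0.0 (shut) to 1.0 (fully open).
Only numpy, scipy, OpenCV 4.12 (cv2) and the standard library are available. Lean on these libraries where they do the work, as an engineer would, in place of code of your own. Each camera call takes 0.05 s, during which the arm holds its last target. There are 200 camera calls.

## Working session

There is one attempt and no reset: what is moved stays moved. The work goes in short steps, Python scripts to look and compute and a shell command to move; the robot and the scene stay as the last step left them, time stands still between calls to the robot, and variables do not carry over. Pictures are saved under pics/ and viewed, about 8 in all and at most 12, crops included, and the job is handed in when it is done.

```bash
mkdir -p pics; cat > h.py <<'E'
import numpy as np, cv2
from plant import r
from scipy.spatial.transform import Rotation as R
def cam(s,st=None):
    if 'origin' in s: return np.array(s['origin']),np.array(s['rotation'])
    Rt=R.from_quat(st['eef_rot']).as_matrix();T=np.array(s['T_tool_cam'])
    return np.array(st['tool_pos'])+Rt@T[:3,3],Rt@T[:3,:3]
def ray(s,row,col,z,st=None):
    o,M=cam(s,st)
    M=np.array(M).reshape(3,3)
    d=M@np.array([(col-s['cx'])/s['fx'],-(row-s['cy'])/s['fy'],-1])
    return o+d*(z-o[2])/d[2]
Z={'red_knob_grip':.092,'red_tab_mark':.048,'red_ring_index':.059}
def look(name,save=None):
    st=r.get_state();s=r.snapshot(name)
    if save: cv2.imwrite('pics/'+save,s['img'][:,:,::-1])
    for l,z in Z.items():
        for p in r.spot_point(l,name)[:3]:
            rr,c=p['location'];print(name,l,round(p['confidence'],2),np.round([rr,c],1),np.round(ray(s,rr,c,z,st),4))
    return s,st
E
python3 - <<'E'
from h import *
s,st=look('top','top.png'); look('scene','scene.png')
print({k:s[k] for k in s if k!='img'}); print(st)
E
```

```text
Traceback (most recent call last):
  File "h.py", line 19, in look
    rr,c=p['location'];print(name,l,round(p['confidence'],2),np.round([rr,c],1),np.round(ray(s,rr,c,z,st),4))
                                                                                         ~~~^^^^^^^^^^^^^
  File "h.py", line 10, in ray
    M=np.array(M).reshape(3,3)
ValueError: cannot reshape array of size 4 into shape (3,3)
```

Rotation is a quaternion.

```bash
sed -i "s/np.array(s\['rotation'\])/R.from_quat(s['rotation']).as_matrix()/; /reshape(3,3)/d" h.py
python3 - <<'E'
from h import *
s,st=look('top','top.png'); look('scene','scene.png')
print({k:s[k] for k in s if k!='img'}); print(st)
a=cv2.imread('pics/top.png');b=cv2.imread('pics/scene.png')
cv2.imwrite('pics/both.png',cv2.resize(np.vstack([a,b]),None,fx=.78,fy=.78))
E
```

```text
top red_knob_grip 0.75 [165.8 204.7] [0.564  0.1286 0.092 ]
top red_knob_grip 0.31 [138.5 208.8] [0.6222 0.1209 0.092 ]
top red_tab_mark 0.38 [142.8 206.7] [0.625  0.1311 0.048 ]
top red_ring_index 0.95 [152.9 209. ] [0.5995 0.1243 0.059 ]
top red_ring_index 0.17 [164.5 205.5] [0.5741 0.1315 0.059 ]
scene red_knob_grip 0.56 [210.7 187.7] [0.577 0.131 0.092]
scene red_tab_mark 0.55 [212.  175.2] [0.6365 0.1252 0.048 ]
scene red_ring_index 0.89 [219.3 184.2] [0.5946 0.1304 0.059 ]
{'fx': 435.23826855920305, 'fy': 435.23826855920305, 'cx': 254.64530737557993, 'cy': 190.496350982664, 'origin': array([0.37244796, 0.00576043, 0.96973622]), 'rotation': array([-0.06354721,  0.04745421,  0.70680168, -0.7029518 ])}
{'clock': 0.1, 'q': array([ 1.36580075,  0.689875  , -0.19453417,  1.56622533,  0.15729118,
        0.90254163, -0.2150995 ]), 'qd': array([-0.00034025, -0.00217817, -0.00034432, -0.00173885, -0.00082279,
        0.00085888,  0.00060842]), 'joint_torque': array([-2.39608096e-03, -5.28493488e+01, -1.27152979e+00, -1.53835738e+01,
       -5.26914408e-02,  1.97015739e-03,  5.04980130e-05]), 'tool_pos': array([ 0.14766182, -0.60671646,  0.2380102 ]), 'eef_rot': array([ 9.92875417e-01,  1.19154184e-01, -1.54860829e-04, -8.14602645e-04]), 'contact_force': array([ 0.13711814, -0.32647704, -0.01802872]), 'moment': array([-0.01177535, -0.02956983,  0.02140898]), 'opening': 0.9994846223501133}
```

View pics/both.png

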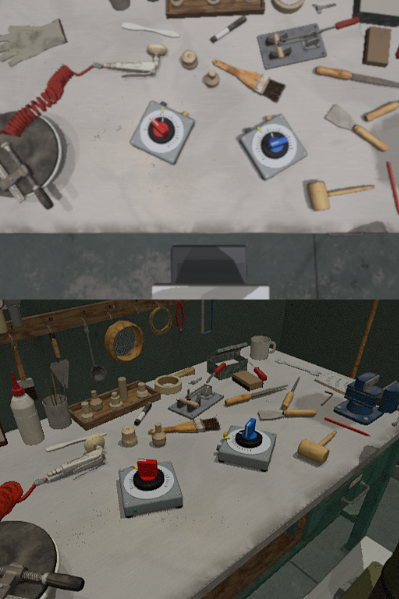

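```bash
python3 - <<'E'
from h import *
a=cv2.imread('pics/top.png')[115:220,150:270]
b=cv2.imread('pics/scene.png')[190:290,130:260]
a=cv2.resize(a,(480,420),interpolation=2);b=cv2.resize(b,(300,231))
c=np.zeros((420,780,3),np.uint8);c[:,:480]=a;c[:231,480:]=b
cv2.imwrite('pics/crop1.png',c)
st=r.get_state();M=R.from_quat(st['eef_rot']).as_matrix();print(M)
print(M.T@(np.array([.52,.08,.238])-st['tool_pos'])/.04)
s=r.snapshot('wrist');print(s['T_tool_cam'],s['fx'],s['cx'],s['cy'])
E
```

```text
[[ 9.71603324e-01  2.36615682e-01 -7.39055577e-06]
 [ 2.36615682e-01 -9.71603323e-01  4.67478542e-05]
 [ 3.88058684e-06 -4.71690919e-05 -9.99999999e-01]]
[ 13.1043335 -14.4918183   0.0181513]
[[ 6.56123573e-04  9.66420873e-01  2.56963550e-01  6.62355786e-02]
 [ 9.99997274e-01 -1.20992725e-03  1.99708156e-03  9.85440105e-04]
 [ 2.24092851e-03  2.56961539e-01 -9.66419032e-01 -1.45705481e-01]
 [ 0.00000000e+00  0.00000000e+00  0.00000000e+00  1.00000000e+00]] 338.4433391150858 253.67239587452545 193.21845784435286
```

View pics/crop1.png

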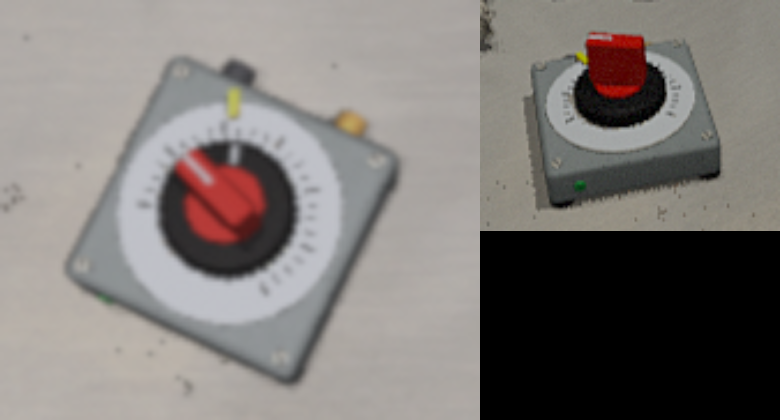

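```bash
python3 -m jog '[{"translation":[0.85,-0.55,0],"twist":0,"claw":100},{"translation":[0.85,-0.55,0],"twist":0,"claw":100},{"translation":[0.85,-0.55,0],"twist":0,"claw":100},{"translation":[0.85,-0.55,0],"twist":0,"claw":100},{"translation":[0.85,-0.55,0],"twist":0,"claw":100},{"translation":[0.85,-0.55,0],"twist":0,"claw":100},{"translation":[0.85,-0.55,0],"twist":0,"claw":100},{"translation":[0.85,-0.55,0],"twist":0,"claw":100},{"translation":[0.85,-0.55,0],"twist":0,"claw":100},{"translation":[0.85,-0.55,0],"twist":0,"claw":100}]'
python3 -m jog '[{"translation":[0.5,-0.83,0],"twist":0,"claw":100},{"translation":[0.5,-0.83,0],"twist":0,"claw":100},{"translation":[0.5,-0.83,0],"twist":0,"claw":100},{"translation":[0.5,-0.83,0],"twist":0,"claw":100},{"translation":[0.5,-0.83,0],"twist":0,"claw":100},{"translation":[0.5,-0.83,0],"twist":0,"claw":100},{"translation":[0.5,-0.83,0],"twist":0,"claw":100},{"translation":[0.5,-0.83,0],"twist":0,"claw":100},{"translation":[0.5,-0.83,0],"twist":0,"claw":100},{"translation":[0.5,-0.83,0],"twist":0,"claw":100},{"translation":[0.5,-0.83,0],"twist":0,"claw":100},{"translation":[0.5,-0.83,0],"twist":0,"claw":100},{"translation":[0,0,0],"twist":0,"claw":100},{"translation":[0,0,0],"twist":0,"claw":100}]'
python3 - <<'E'
from h import *
s,st=look('wrist','w1.png');print(st['q'],st['tool_pos'],st['clock'])
E
```

```text
clock: 1.38
tool_pos: [0.4274, -0.3116, 0.239]
eef_rot: [0.993, 0.119, 0.0, 0.0]
contact_force: [0.7, 0.2, -0.2]
opening: 0.998
clock: 2.55
tool_pos: [0.5652, 0.1342, 0.2386]
eef_rot: [0.993, 0.122, 0.0, -0.001]
contact_force: [-0.0, -1.5, -0.1]
opening: 1.002
wrist red_knob_grip 0.63 [172.3 256.6] [0.5733 0.1334 0.092 ]
wrist red_tab_mark 0.61 [106.6 272.6] [0.631  0.1319 0.048 ]
wrist red_ring_index 0.63 [133.  274.3] [0.6078 0.1247 0.059 ]
[-0.2533072   0.62647073 -0.09897675  1.70662908  0.07807029  0.81144862
 -1.71382545] [0.56519118 0.13423566 0.23856046] 2.55
```

View pics/w1.png

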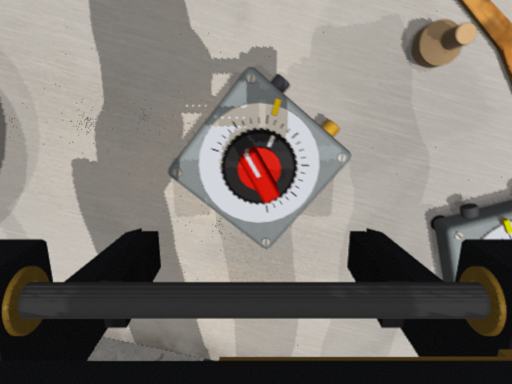

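```bash
cat > m.py <<'E'
from h import *
import sys
def warp(s,st,z,c,h=.09,n=720):
    "top-down metric view of plane z: image up=+x, left=+y"
    P=np.array([[c[0]+h,c[1]+h,z],[c[0]+h,c[1]-h,z],[c[0]-h,c[1]-h,z],[c[0]-h,c[1]+h,z]])
    o,M=cam(s,st);q=(P-o)@M
    uv=np.c_[s['cx']+s['fx']*q[:,0]/-q[:,2],s['cy']+s['fy']*q[:,1]/q[:,2]]
    H=cv2.getPerspectiveTransform(uv.astype(np.float32),np.float32([[0,0],[n,0],[n,n],[0,n]]))
    return cv2.warpPerspective(s['img'],H,(n,n),flags=cv2.INTER_CUBIC)
def xy(p,c,h=.09,n=720): return np.array([c[0]+h-p[1]*2*h/n,c[1]+h-p[0]*2*h/n])
def measure(camname,c,save):
    st=r.get_state();s=r.snapshot(camname);k=720/.18
    def blob(m):
        cs,_=cv2.findContours(m.astype(np.uint8),0,2);return cs
    hsv=lambda a:cv2.cvtColor(a,cv2.COLOR_RGB2HSV)
    # dark ring
    a=warp(s,st,.059,c);m=(a.max(2)<75)|((hsv(a)[:,:,1]>150)&(a[:,:,0]>90)&((hsv(a)[:,:,0]<10)|(hsv(a)[:,:,0]>170)))
    m=cv2.morphologyEx(m.astype(np.uint8),cv2.MORPH_OPEN,np.ones((25,25)))
    g=max(blob(m),key=lambda q:cv2.contourArea(q)*(np.hypot(*(q[:,0].mean(0)-360))<120))
    p,R_=cv2.minEnclosingCircle(g);e=cv2.fitEllipse(g);ctr=xy(e[0],c);print('ring circle',xy(p,c),R_/k,'ellipse',ctr,np.array(e[1])/2/k)
    # white dial
    b=warp(s,st,.043,c)
    # tab
    t=warp(s,st,.048,c);h=hsv(t);m=(h[:,:,0]>20)&(h[:,:,0]<36)&(h[:,:,1]>130)&(h[:,:,2]>90)
    for q in blob(m):
        if cv2.contourArea(q)>200:
            rc=cv2.minAreaRect(q);print('yellow',xy(rc[0],c),np.array(rc[1])/k,'r',np.linalg.norm(xy(rc[0],c)-ctr),'ang',np.degrees(np.arctan2(*(xy(rc[0],c)-ctr)[::-1])))
    # bar top
    t=warp(s,st,.106,c);h=hsv(t);red=((h[:,:,0]<10)|(h[:,:,0]>170))&(h[:,:,1]>130)&(h[:,:,2]>60)
    hull=cv2.convexHull(max(blob(red),key=cv2.contourArea))
    M=np.zeros(t.shape[:2],np.uint8);cv2.fillConvexPoly(M,hull,1);M=cv2.erode(M,np.ones((7,7)))
    w=(M>0)&(h[:,:,1]<110)&(h[:,:,2]>130)
    q=max(blob(w),key=cv2.contourArea);rc=cv2.minAreaRect(q)
    vx,vy=cv2.fitLine(q,cv2.DIST_L2,0,.01,.01).ravel()[:2]
    print('white line',xy(rc[0],c),np.array(rc[1])/k,'ang(mod180)',np.degrees(np.arctan2(-vx,-vy)),'from ctr',np.degrees(np.arctan2(*(xy(rc[0],c)-ctr)[::-1])))
    out=np.hstack([cv2.resize(x,(380,380)) for x in (a,t)]);cv2.imwrite('pics/'+save,out[:,:,::-1])
E
python3 - <<'E'
from m import *
measure('wrist',[.575,.13],'m1.png')
measure('top',[.575,.13],'m1t.png')
E
```

```text
ring circle [0.57292946 0.13203302] 0.03717311477661133 ellipse [0.57328876 0.13244183] [0.03293068 0.0353483 ]
yellow [0.62504833 0.07125064] [0.00495391 0.00910012] r 0.08014620343113409 ang -49.7732408232713
yellow [0.631875 0.12975 ] [0.01575 0.006  ] r 0.058648042281112006 ang -2.6306839510310773
white line [0.58103077 0.14047993] [0.02227597 0.00364814] ang(mod180) -136.0907 from ctr 46.07496786624135
ring circle [0.575125 0.121625] 0.09439960479736328 ellipse [0.58155699 0.11756248] [0.04030154 0.08548232]Traceback (most recent call last):
  File "<stdin>", line 3, in <module>
  File "m.py", line 30, in measure
    hull=cv2.convexHull(max(blob(red),key=cv2.contourArea))
                        ~~~^^^^^^^^^^^^^^^^^^^^^^^^^^^^^^^
ValueError: max() iterable argument is empty
```

View pics/m1.png

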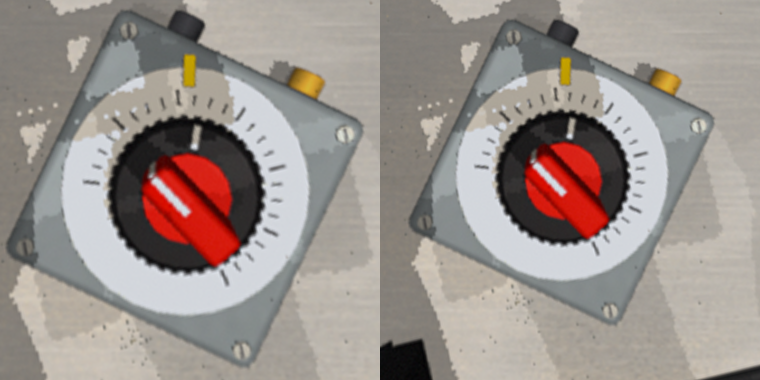

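```bash
python3 -m jog '[{"translation":[0,0,0],"twist":-1,"claw":100},{"translation":[0,0,0],"twist":-1,"claw":100},{"translation":[0,0,0],"twist":-1,"claw":100},{"translation":[0,0,0],"twist":-1,"claw":100},{"translation":[0,0,0],"twist":-1,"claw":100},{"translation":[0.1,0.17,0.4],"twist":0,"claw":100},{"translation":[0,0,0.6],"twist":0,"claw":80},{"translation":[0,0,0],"twist":0,"claw":70},{"translation":[0,0,0],"twist":0,"claw":70}]'
python3 - <<'E'
from m import *
st=r.get_state();M=R.from_quat(st['eef_rot']).as_matrix();print(st['tool_pos'],st['q'][6],np.degrees(np.arctan2(M[1,0],M[0,0])),M[2])
measure('wrist',[.575,.13],'m2.png')
st=r.get_state();print(M.T@(np.array([.573,.132,.0735])-st['tool_pos'])/.04)
E
```

```text
clock: 3.6
tool_pos: [0.5718, 0.1274, 0.1981]
eef_rot: [0.928, 0.371, -0.002, 0.0]
contact_force: [0.4, -0.6, -0.6]
opening: 0.798
[0.57179992 0.1274358  0.19807145] -1.3171073100487078 43.612107160860546 [-0.00287702 -0.00109588 -0.99999526]
ring circle [0.57229643 0.13195797] 0.03854270553588867 ellipse [0.57179462 0.13278381] [0.03455434 0.03770265]
yellow [0.632125 0.130125] [0.01525 0.00625] r 0.06038893539179017 ang -2.52344324822074
white line [0.58133738 0.14065802] [0.02232998 0.00335312] ang(mod180) -137.7494 from ctr 39.52775236650156
[ 0.08359598 -0.0608286   3.13947848]
```

View pics/m2.png

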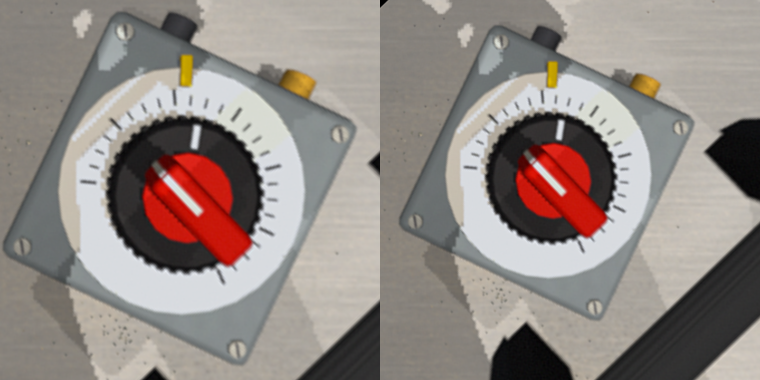

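```bash
python3 -m jog '[{"translation":[0.08,-0.06,0.5],"twist":0,"claw":60},{"translation":[0,0,0.6],"twist":0,"claw":60},{"translation":[0,0,0.6],"twist":0,"claw":60},{"translation":[0,0,0.6],"twist":0,"claw":60},{"translation":[0,0,0.5],"twist":0,"claw":60},{"translation":[0,0,0.3],"twist":0,"claw":60},{"translation":[0,0,0],"twist":0,"claw":60},{"translation":[0,0,0],"twist":0,"claw":60}]' 15
python3 -m jog '[{"translation":[0,0,0],"twist":0,"claw":0},{"translation":[0,0,0],"twist":0,"claw":0},{"translation":[0,0,0],"twist":0,"claw":0},{"translation":[0,0,0],"twist":0,"claw":0},{"translation":[0,0,0],"twist":0,"claw":0},{"translation":[0,0,0],"twist":0,"claw":0},{"translation":[0,0,0],"twist":0,"claw":0},{"translation":[0,0,0],"twist":0,"claw":0}]' 15
```

```text
clock: 4.32
tool_pos: [0.5739, 0.1328, 0.0755]
eef_rot: [0.928, 0.372, 0.0, 0.0]
contact_force: [0.6, 0.7, 0.2]
opening: 0.598
clock: 4.98
tool_pos: [0.5729, 0.1333, 0.0751]
eef_rot: [0.928, 0.372, -0.0, -0.0]
contact_force: [-3.7, 0.5, 5.9]
opening: 0.177
```

```bash
python3 -m jog '[{"translation":[0,0,0],"twist":0.5,"claw":0},{"translation":[0,0,0],"twist":0.5,"claw":0},{"translation":[0,0,0],"twist":0.5,"claw":0},{"translation":[0,0,0],"twist":0.5,"claw":0},{"translation":[0,0,0],"twist":0.5,"claw":0},{"translation":[0,0,0],"twist":0.5,"claw":0},{"translation":[0,0,0],"twist":0.5,"claw":0},{"translation":[0,0,0],"twist":0.5,"claw":0},{"translation":[0,0,0],"twist":0.5,"claw":0},{"translation":[0,0,0],"twist":0.5,"claw":0},{"translation":[0,0,0],"twist":0.5,"claw":0},{"translation":[0,0,0],"twist":0.5,"claw":0},{"translation":[0,0,0],"twist":0.5,"claw":0},{"translation":[0,0,0],"twist":0.5,"claw":0},{"translation":[0,0,0],"twist":0.5,"claw":0},{"translation":[0,0,0],"twist":0.2,"claw":0},{"translation":[0,0,0],"twist":0,"claw":0},{"translation":[0,0,0],"twist":0,"claw":0},{"translation":[0,0,0],"twist":0,"claw":0}]'
python3 - <<'E'
from h import *
st=r.get_state();M=R.from_quat(st['eef_rot']).as_matrix();print(np.degrees(np.arctan2(M[1,0],M[0,0])),st['q'][6],st['moment'])
E
```

```text
clock: 6.57
tool_pos: [0.5735, 0.1317, 0.0751]
eef_rot: [1.0, -0.022, 0.0, 0.001]
contact_force: [-2.2, -0.9, 5.6]
opening: 0.179
-2.536650383927217 -1.8910493620813735 [-0.13740836  0.37415211 -0.03184035]
```

Tool turned to −2.5°, the tab direction. Release, rise and look.

```bash
python3 -m jog '[{"translation":[0,0,0],"twist":0,"claw":60},{"translation":[0,0,0],"twist":0,"claw":60},{"translation":[0,0,0],"twist":0,"claw":60},{"translation":[0,0,0],"twist":0,"claw":60},{"translation":[0,0,0],"twist":0,"claw":60},{"translation":[0,0,-0.6],"twist":0,"claw":60},{"translation":[0,0,-0.7],"twist":0,"claw":60},{"translation":[0,0,-0.7],"twist":0,"claw":60},{"translation":[0,0,-0.7],"twist":0,"claw":60},{"translation":[0,0,-0.7],"twist":0,"claw":60},{"translation":[0,0,-0.4],"twist":0,"claw":60},{"translation":[0,0,0],"twist":0,"claw":60},{"translation":[0,0,0],"twist":0,"claw":60},{"translation":[0,0,0],"twist":0,"claw":60}]'
python3 - <<'E'
from m import *
measure('wrist',[.575,.13],'m3.png'); look('wrist')
E
```

```text
clock: 7.73
tool_pos: [0.5725, 0.1324, 0.2256]
eef_rot: [1.0, -0.022, -0.001, 0.0]
contact_force: [0.1, 0.6, -0.3]
opening: 0.599
ring circle [0.5722515  0.13148913] 0.03790551376342773 ellipse [0.57151477 0.13152214] [0.03378545 0.03720977]
yellow [0.62531639 0.0699899 ] [0.00544245 0.00958736] r 0.08173635397218942 ang -48.83469507678604
yellow [0.63172879 0.12973669] [0.00588662 0.01554956] r 0.06024048850169532 ang -1.698417720789231
white line [0.58447992 0.13082834] [0.00350793 0.02209401] ang(mod180) -5.087785 from ctr -3.0631379540159593
wrist red_knob_grip 0.82 [181.7 258.1] [0.574  0.1282 0.092 ]
wrist red_tab_mark 0.57 [112.7 253.4] [0.6296 0.1298 0.048 ]
wrist red_tab_mark 0.44 [185.1 253.6] [0.5605 0.1326 0.048 ]
wrist red_ring_index 0.74 [135.9 259.5] [0.6091 0.1251 0.059 ]
```

View pics/m3.png

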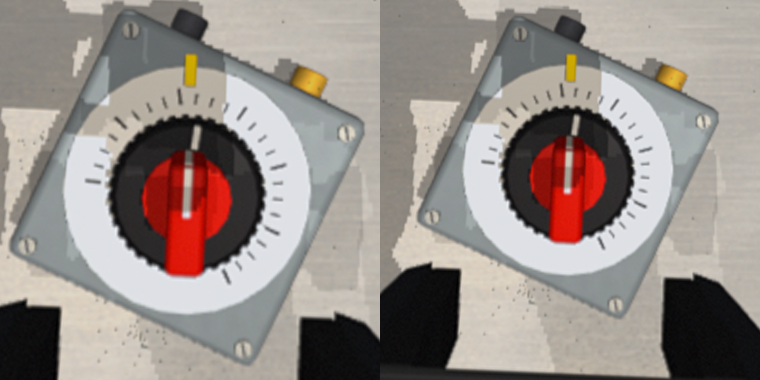

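The pointer is at −3° to −5° and the tab at −2° to −3°. The ring index and the tab are where they were at the start, and the gripper is clear of everything.

```bash
python3 -c "
from plant import r
print(r.finish_job())"
```

```text
the job is handed in; nothing more can be done
None
```

I gripped the red knob by its flat sides at 15 N, turned it about 46° clockwise, let go, rose 150 mm and handed the job in at about 8 s. No verdict was reported.

- **Pointer:** the last wrist picture put it at −3° to −5° and the yellow tab at about −2°. That is about 1–3° apart, against the 12° allowed.
- **Tab and ring:** the tab measured within 1 mm of where it started. The network put the ring index within about 1.5 mm of its first wrist reading.
- **Contact:** the gripper was clear of everything, and the wrist forces I read stayed within a few newtons.
- **Checks that failed or disagreed:**
  - My measuring script failed on the top camera, because the arm was probably in the way, so the final check rests on the wrist camera alone.
  - The network's knob point was about 4 mm to one side of the fitted ring centre. I trusted the fit.

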